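# Shut and latch the parts well

### The arm

A 6-joint arm with a two-finger parallel gripper is mounted at the origin on the work surface. World frame = base frame: x ahead of the robot, y to its left, z up, the work surface at z = 0. Lengths are in m, angles in rad, forces in N, time in s.
With the tool pointing down it reaches from about 0.425 to 0.95 m from the base axis. Payload 14.7 kg.
Tool frame: the origin (TCP) lies at the very end of the fingers, on their centre line; the grasp point (between the pads) lies 19 mm behind it; z points along the fingers, x is the direction in which the jaws open and shut, and the axes are right-handed (so a half turn about z gives the same grasp; the last joint's range is limited). The gripper opens to 85 mm and grips with 20 to 120 N. Pads are 22 mm wide; open, the fingers measure 114 mm over their backs; the gripper's body (76 mm by 85 mm) begins 54 mm behind the grasp point. The pads swing forward as they close: fully open they stand 13 mm farther back than shut.
Start: joints at [-1.314, 0.48, 1.596, -0, 1.065, -0.047], TCP at [0.194, -0.62, 0.231] pointing down, gripper open.
Joint ranges: [-2.75, 2.75], [-0.82, 2.05], [0.23, 2.67], [-1.56, 4.7], [0.09, 2.69], [-2.92, 2.92]. Speed limits (rad/s): [1.89, 1.89, 2.39, 3.01, 3.01, 3.01].

### API

Orientations are given as a 3x3 rotation matrix whose columns are the frame's x, y, z axes.
In Python, from cell import bot gives the robot as it stands. Calls block until the motion is done:
- bot.goto(position, orientation): joint-space move of the TCP to a pose.
- bot.move_l(position, attitude=None, speed=0.15): straight line of the TCP; attitude=None keeps the orientation; speed is the mean speed in m/s.
- bot.goto_joints(angles): joint-space move.
- bot.set_gripper(opening, f_grip=None): finger opening in m; f_grip is the grip in N (None keeps the last); returns when the fingers have stopped.
- bot.hold(seconds).
- bot.inverse_kinematics(position, orientation): joint angles nearest the present ones, or None.
- bot.read_camera(name): name is "scene" or "top"; returns (picture, depth): 480x640x3 uint8, red, green, blue; 480x640 float32, m along the optical axis (not along the pixel's ray), 0 where there is no reading.
- bot.camera_info(name): a dict with "fx", "fy", "cx", "cy" (pixels), "k1" (the pictures are not rectified: a ray, as slopes to the right and down, at radius r is drawn at 1 + k1 r^2 times it, then the intrinsics apply), "camera_from_world" (4x4, takes a point from world to camera coordinates). Camera axes: x right, y up, looking along -z (the intrinsics and any distortion apply to the point x, -y, -z); pixel columns grow to the right and rows downward; lengths in m; the calibration is good to about 2 mm. A picture is of the moment at which its call begins. camera_info takes no time and is no camera call.
A pose or a line that the arm cannot do raises bot.IKError and nothing moves.
- bot.finish_job(): hands the job in, once; it reports no verdict.
Trained networks look in the newest picture that a camera, given by its name, has taken for a name from the list of things; names that differ only in an ending like _2 or _b are one class to them, and where a whole thing is asked for, a point or a joint stands for the part that bears it (a point fixed in the world has none). Each returns a list of dicts, best first, with "p" (0 to 1); they miss things now and then, are a little off and sometimes report something else, mostly with a low value. They report only what shows in the picture. A call takes as long as a camera call.
- bot.find_in(label, camera): "at" ([column, row] as shares, 0 to 1, of the picture: columns of its width, rows of its height, amid what is visible of it).
- bot.regions_of(label, camera): "region" (480x640 bool, what is visible of it) and "at" ([column, row] as shares, 0 to 1, of the picture: columns of its width, rows of its height, amid what is visible of it).
- bot.place_of(label, camera): "at" ([column, row] as shares, 0 to 1, of the picture: columns of its width, rows of its height: a listed point, or the origin of a listed thing).
Readings, each from a call of its own:
- bot.get_time_s(): time.
- bot.get_q(): joint angles.
- bot.get_qd(): joint speeds.
- bot.get_effort(): joint torques, N m.
- bot.get_tool_pos(): TCP position.
- bot.get_tcp_rot(): TCP orientation.
- bot.get_ft_force(): force on the tool from outside, world axes, zero at the start.
- bot.get_torque(): the same for the moment, N m.
- bot.get_opening(): finger opening in m.
Only numpy, scipy, OpenCV 4.12 (cv2) and the standard library are available. Lean on these libraries where they do the work, as an engineer would, in place of code of your own. Each camera call takes 0.05 s, during which the arm holds its last target.

### The job

Push the tin lid of the parts well fully shut, then gently push the red latch arm round with one fingertip, without pinching it, until its tip lies centred over the yellow stripe on the lid. Lift nothing, and leave the jar, standoffs, trackball and foot pad where they are.

Things in the scene. Friction and masses are not known exactly. Their poses are not given: they have to be found in the camera images.
- well: Parts well: fixed dark steel open box 150 (x) x 200 (y) x 45 mm high standing on the cart. Origin at the centre of its underside, z up; +x towards the lid's hinge side (away from the robot), y along the hinge.
- lid (a joint): Angle of the tin lid in rad: 0 is fully shut (lid level), growing as it opens upward and away from the robot, up to 1.6; it starts half open. The lid is a flat plate 156 x 206 x 4 mm, hinged along the well's +x rim; shut, its top is 49 mm above the cart. Its hinge is stiff (about 0.2 N m), so it stays where it is left. A yellow stripe 30 mm wide runs along the well's x axis down the middle of the lid (well y = 0).
- lid_hinge (a point): Point at the middle of the lid's hinge line, 45 mm above the cart, at well x = +75 mm, y = 0; the underside of the lid turns about it.
- lid_edge (a point): Middle of the lid's free edge, on its top face, 154 mm from the hinge line.
- latch_post: Fixed upright steel post, 22 mm across and 52 mm high on a 40 mm round foot, on the robot's side of the well. Its origin is on the pivot axis of the latch at cart height; its axes are parallel to the well's. It stands at well x = -115 mm, y anywhere from -50 to 50 mm.
- latch (a joint): Angle of the red latch arm about the post's upright axis in rad: 0 points along the well's +x (straight over the lid), growing anticlockwise seen from above; it can turn from -0.9 to 2.2 and starts at 1.25 to 1.7, pointing to the well's +y side. A stiff pivot (about 0.06 N m) keeps it where it is left. The arm is a flat bar 100 mm from pivot to tip, 14 mm wide, 6 mm thick, its underside 54 mm and its top 60 mm above the cart, so it passes over the shut lid.
- latch_tab (a point): Middle of the upright red tab on the latch arm, 80 mm from the pivot axis, 74 mm above the cart. The tab is 26 mm long along the arm, 6 mm thick across it and reaches from 59 to 89 mm above the cart: push on its flat side; about 1 N turns the arm.
- latch_tip (a point): Middle of the tip of the latch arm, 100 mm from the pivot axis, 57 mm above the cart.
- jar: Loose squat amber glass fuse jar, 68 mm across, 70 mm high, to be left alone. Origin at the centre of its underside.
- standoff0: Loose brass standoff pillar, 16 mm across, 42 mm high, standing, to be left alone. Origin at the centre of its underside.
- standoff1: Second such brass standoff, to be left alone.
- standoff2: Third such brass standoff, to be left alone.
- cradle: Loose black ring, 48 mm across, 12 mm high, under the trackball, to be left alone. Origin at the centre of its underside.
- trackball_center (a point): Centre of the white plastic trackball, 56 mm across, sitting on the black ring, to be left alone.
- foot_pad: Loose black rubber foot pad, 40 mm across, 12 mm high, to be left alone. Origin at the centre of its underside.

How it is judged:
By the outcome, as a careful person would: the job done as asked, in the order asked, and still so for the second after the job is handed in, with the robot touching nothing.
It also fails if it takes over 56 s, if anything falls off the work surface, if the arm or the gripper's body presses on something with over 40 N, if the wrist force passes 120 N, or if a joint passes its speed limit or range.

## Working session

There is one attempt and no reset: what is moved stays moved. The work goes in short steps, each a Python script; the robot and the scene stay as the last script left them, time stands still between calls to the robot, and variables do not carry over. Pictures are saved under pics/ and viewed, and the job is handed in when it is done.

```bash
ls; mkdir -p pics
cat > h.py <<'E'
import numpy as np, cv2
from cell import bot
def unproj(cam,u,v,d):
    i=bot.camera_info(cam)
    x=(u-i["cx"])/i["fx"]; y=(v-i["cy"])/i["fy"]
    r0=np.hypot(x,y); r=r0
    for _ in range(20): r=r0/(1+i["k1"]*r*r)
    s=r/r0 if r0>0 else 1
    p=np.array([x*s*d,-y*s*d,-d,1])
    return (np.linalg.inv(np.array(i["camera_from_world"]))@p)[:3]
def ray(cam,u,v):
    i=bot.camera_info(cam); c=np.linalg.inv(np.array(i["camera_from_world"]))[:3,3]
    return c,unproj(cam,u,v,1.0)-c
def at_z(cam,u,v,z):
    c,r=ray(cam,u,v); return c+r*(z-c[2])/r[2]
def proj(cam,p):
    i=bot.camera_info(cam); q=np.array(i["camera_from_world"])@np.append(p,1)
    x,y=q[0]/-q[2],-q[1]/-q[2]; s=1+i["k1"]*(x*x+y*y)
    return np.array([i["fx"]*x*s+i["cx"],i["fy"]*y*s+i["cy"]])
def shot(cam,name):
    im,d=bot.read_camera(cam); cv2.imwrite(f"pics/{name}.png",im[:,:,::-1]); np.save(f"pics/{name}_{cam}_d.npy",d); return im,d
E
python3 - <<'E'
from h import *
for c in("scene","top"):
    shot(c,c+"0")
    i=bot.camera_info(c); print(c,{k:i[k] for k in("fx","fy","cx","cy","k1")}); print(np.linalg.inv(i["camera_from_world"]).round(3))
    for l in["well","lid_hinge","lid_edge","latch_post","latch_tab","latch_tip","jar","standoff0","cradle","trackball_center","foot_pad"]:
        print(l,[(round(r["at"][0]*640),round(r["at"][1]*480),round(r["p"],2)) for r in bot.place_of(l,c)][:4])
print(bot.get_time_s())
E
```

```text
pics
scene {'fx': 467.0604252198743, 'fy': 467.0604252198743, 'cx': 322.9727499931413, 'cy': 243.0655571270518, 'k1': 0.031064138781529815}
[[-0.048 -0.623  0.781  1.264]
 [ 0.999 -0.027  0.04   0.05 ]
 [-0.004  0.782  0.623  0.585]
 [ 0.     0.     0.     1.   ]]
well [(374, 293, 0.93)]
lid_hinge [(385, 305, 0.83)]
lid_edge [(372, 211, 0.68), (290, 274, 0.63), (252, 323, 0.52)]
latch_post []
latch_tab [(388, 308, 0.47)]
latch_tip []
jar [(270, 259, 0.71)]
standoff0 [(474, 307, 0.74), (447, 276, 0.69), (288, 308, 0.6)]
cradle [(249, 320, 0.66), (269, 258, 0.37)]
trackball_center [(248, 305, 0.76), (472, 303, 0.51)]
foot_pad [(288, 276, 0.76), (373, 210, 0.72)]
top {'fx': 620.7790025545121, 'fy': 620.7790025545121, 'cx': 320.30145308335295, 'cy': 241.21376331783685, 'k1': -0.03374645784897355}
[[ 0.01   0.995 -0.102  0.516]
 [-1.     0.013  0.024  0.03 ]
 [ 0.025  0.102  0.995  1.041]
 [ 0.     0.     0.     1.   ]]
well [(265, 214, 0.79)]
lid_hinge [(256, 167, 0.92)]
lid_edge [(259, 212, 0.56)]
latch_post [(304, 276, 0.68)]
latch_tab [(252, 269, 0.89), (242, 270, 0.29)]
latch_tip [(239, 272, 0.84), (348, 239, 0.58)]
jar [(378, 268, 0.83), (254, 168, 0.74)]
standoff0 [(164, 201, 0.57), (343, 191, 0.49), (181, 237, 0.43), (264, 212, 0.23)]
cradle [(380, 173, 0.35)]
trackball_center [(386, 167, 0.68)]
foot_pad [(344, 238, 0.85)]
1.2
```

View pics/scene0.png

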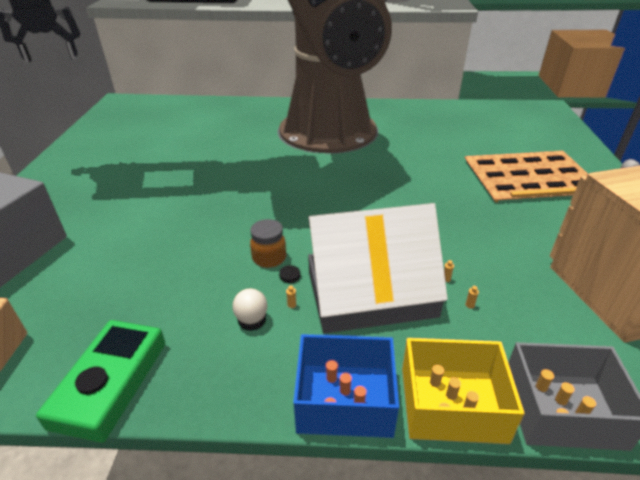

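View pics/top0.png

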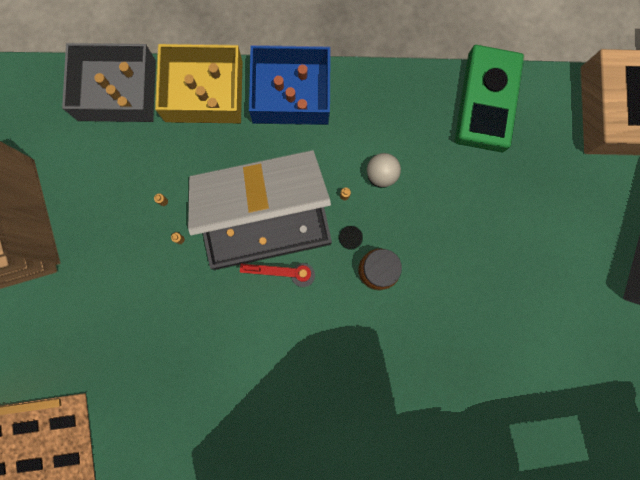

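The top view shows the white lid half open, with the well's visible floor at about (267,240). The red arm pivots at about (304,273) and its tip is near (240,268), pointing to +y. I'll zoom in to measure.

Run:
```python
from h import *
im=cv2.imread("pics/top0.png"); c=im[140:300,140:420]
cv2.imwrite("pics/top0z.png",cv2.resize(c[:, :],None,fx=2.85,fy=2.85,interpolation=cv2.INTER_CUBIC))
d=np.load("pics/top0_top_d.npy")
# lid plane fit
hsv=cv2.cvtColor(im,cv2.COLOR_BGR2HSV)
P=np.array([unproj("top",u,v,d[v,u]) for v in range(165,215,3) for u in range(200,320,3) if hsv[v,u,1]<40 and hsv[v,u,2]>130 and d[v,u]>0])
c0=P.mean(0); U,S,V=np.linalg.svd(P-c0); n=V[2]*np.sign(V[2][2]); print(len(P),"lid normal",n,"tilt",np.arccos(n[2]),"rms",S[2]/len(P)**.5, "yaw of -horizontal", np.arctan2(n[1],n[0]))
for v,u in[(273,304),(268,250),(269,240),(240,300),(262,230)]: print(u,v,unproj("top",u,v,d[v,u]).round(4))
for l,z in[("post",(304,273,.06)),("tip",(240,269,.06)),("jar",(380,268,.07)),("pad",(350,237,.012)),("s",(346,193,.042)),("s",(159,199,.042)),("s",(176,238,.042)),("ball",(383,170,.04))]: print(l,at_z("top",*z).round(4))
```

```text
526 lid normal [0.72785981 0.16523266 0.66552105] tilt 0.8426046197188979 rms 0.0015092396640722942 yaw of -horizontal 0.2232283381522472
304 273 [0.5654 0.0317 0.0626]
250 268 [0.5705 0.1142 0.0922]
240 269 [0.5707 0.1329 0.0586]
300 240 [0.6235 0.0392 0.0051]
230 262 [0.5827 0.1509 0.0424]
post [0.5655 0.0317 0.06  ]
tip [0.5706 0.1328 0.06  ]
jar [ 0.5742 -0.0875  0.07  ]
pad [ 0.6289 -0.0442  0.012 ]
s [ 0.6979 -0.0352  0.042 ]
s [0.6837 0.2687 0.042 ]
s [0.6204 0.2389 0.042 ]
ball [ 0.7376 -0.0961  0.04  ]
```

View pics/top0z.png

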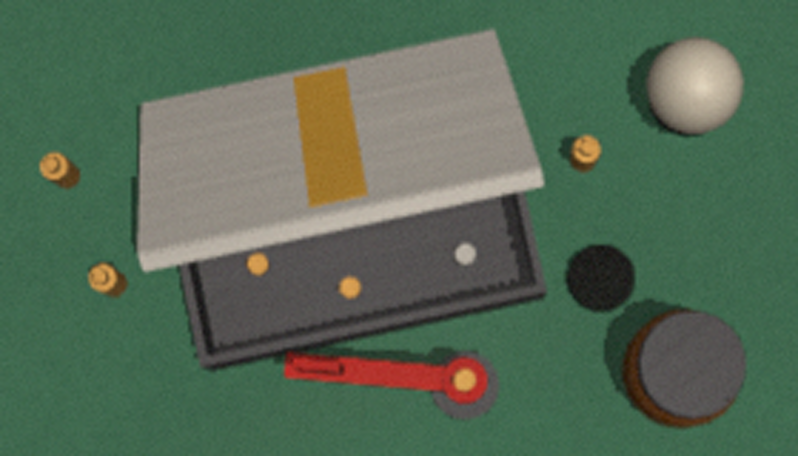

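```bash
cat > fit.py <<'E'
from h import *
from scipy.optimize import least_squares
def z2p(a,b): return np.array([140+(a+.5)/2.85-.5,140+(b+.5)/2.85-.5])
def W(p,l): 
    c,s=np.cos(p[2]),np.sin(p[2]); return np.array([p[0]+c*l[0]-s*l[1],p[1]+s*l[0]+c*l[1],l[2]])
def lid(a,s,y,h): return np.array([.075-s*np.cos(a)+h*np.sin(a),y,.045+s*np.sin(a)+h*np.cos(a)])
obs=[(lambda a:lid(a,-.002,.103,.004),z2p(140,104)),(lambda a:lid(a,-.002,-.103,.004),z2p(494,30)),
(lambda a:lid(a,.154,-.103,.004),z2p(542,175)),(lambda a:lid(a,.154,.103,.004),z2p(139,253)),
(lambda a:np.array([-.075,.1,.045]),z2p(205,358)),(lambda a:np.array([-.075,-.1,.045]),z2p(545,288)),
(lambda a:lid(a,.0,.103,.0),z2p(140,104)) ][:6]
f=lambda p:np.concatenate([proj("top",W(p,g(p[3])))-o for g,o in obs])
if __name__=="__main__":
    r=least_squares(f,[.66,.1,.2,.84],loss="soft_l1"); print(r.x.round(4)); print(f(r.x).reshape(-1,2).round(1))
    p=r.x
    R=lambda q:(np.array([np.cos(p[2])*(q[0]-p[0])+np.sin(p[2])*(q[1]-p[1]),-np.sin(p[2])*(q[0]-p[0])+np.cos(p[2])*(q[1]-p[1])]))
    for nme,q in dict(post=(.5655,.0317),tip=(.5706,.1328),jar=(.5742,-.0875),pad=(.6289,-.0442),s0=(.6979,-.0352),s1=(.6837,.2687),s2=(.6204,.2389),ball=(.7376,-.0961)).items(): print(nme,R(q).round(4))
    d=np.load("pics/top0_top_d.npy")
    im=cv2.imread("pics/top0.png").astype(int)
    m=(im[:,:,2]>110)&(im[:,:,1]<70)&(im[:,:,0]<70); v,u=np.nonzero(m); k=(u>220)&(u<330)&(v>250)&(v<290)
    Q=np.array([unproj("top",a,b,d[b,a]) for a,b in zip(u[k],v[k])]); Q=Q[(Q[:,2]>.05)&(Q[:,2]<.068)]
    L=np.array([R(q) for q in Q]); e=L[L[:,1]>R((.5655,.0317))[1]+.02]
    cc=e.mean(0);V=np.linalg.svd(e-cc)[2][0]; V*=np.sign(V[1]); print("arm dir angle",np.arctan2(V[1],V[0]), len(e), "center",cc)
E
python3 fit.py
```

```text
[0.6691 0.1023 0.2205 0.8229]
[[ 0.5 -1.7]
 [ 0.3 -1. ]
 [-0.1 -0.9]
 [-0.1  1. ]
 [-2.2  1.7]
 [ 0.4  0.7]]
post [-0.1165 -0.0462]
tip [-0.0894  0.0513]
jar [-0.1341 -0.1644]
pad [-0.0712 -0.1341]
s0 [-0.002  -0.1404]
s1 [0.0507 0.1592]
s2 [-0.0176  0.144 ]
ball [ 0.0235 -0.2086]
arm dir angle 1.2974987010442276 334 center [-0.10137921  0.00622036]
```

```bash
cat > g.py <<'E'
from fit import *
P=[.6691,.1023,.2205,.8229]; POST=np.array([-.1155,-.0462])
def rot(phi):  # tool x at world heading phi, z down
    x=np.array([np.cos(phi),np.sin(phi),0]); z=np.array([0,0,-1.]); return np.column_stack([x,np.cross(z,x),z])
def w(x,y,z): return W(P,np.array([x,y,z]))
def latch_tcp(a,off,z=.067,r=.08):
    return w(POST[0]+r*np.cos(a)-off*np.sin(a),POST[1]+r*np.sin(a)+off*np.cos(a),z), P[2]+a+np.pi/2
E
python3 - <<'E'
from g import *
print(bot.get_tcp_rot().round(3), bot.get_time_s())
for s in(0,np.pi/2,np.pi,-np.pi/2):
    q=bot.inverse_kinematics(w(-.0066,0,.2),rot(P[2]+s)); print("lid",s,None if q is None else np.round(q,2))
for s in(0,np.pi):
  for a in(1.45,.48):
    p,h=latch_tcp(a,.03); q=bot.inverse_kinematics(p,rot(h+s)); print("latch",s,a,p.round(3),None if q is None else np.round(q,2))
E
```

```text
[[ 0.299 -0.954  0.   ]
 [-0.954 -0.299 -0.   ]
 [ 0.    -0.    -1.   ]] 1.2
lid 0 [ 0.11  0.54  1.58 -0.    1.03 -0.11]
lid 1.5707963267948966 [ 0.11  0.54  1.58 -0.    1.03 -1.69]
lid 3.141592653589793 None
lid -1.5707963267948966 [ 0.11  0.54  1.58 -0.    1.03  1.46]
latch 0 1.45 [0.529 0.109 0.067] None
latch 0 0.48 [0.608 0.106 0.067] [ 0.12  0.63  1.8  -0.    0.7  -2.15]
latch 3.141592653589793 1.45 [0.529 0.109 0.067] [ 0.15  0.56  1.99 -0.    0.6   0.05]
latch 3.141592653589793 0.48 [0.608 0.106 0.067] [ 0.12  0.63  1.8  -0.    0.7   0.99]
```

Run:
```python
from g import *
R=rot(P[2])
def tp(a,s=.125):
    q=lid(a,s,0,.004); return w(q[0]+.0145,0,q[2])
bot.set_gripper(0.0)
a=tp(.9); bot.goto(a+[0,0,.08],R); print(bot.get_tool_pos().round(3),bot.get_opening(),bot.get_time_s())
f0=bot.get_ft_force()
bot.move_l(tp(.9),speed=.12)
for ang in(.78,.64,.5,.36,.22,.1,.03):
    bot.move_l(tp(ang),speed=.08); print(ang,(bot.get_ft_force()-f0).round(1))
z=tp(0)
for dz in(.001,0,-.001,-.002,-.003,-.004):
    bot.move_l(z+[0,0,dz],speed=.03); f=bot.get_ft_force()-f0; print(dz,bot.get_tool_pos()[2].round(4),f.round(1))
    if f[2]>12: break
shot("top","top1"); print(bot.get_time_s())
bot.move_l(z+[0,0,.07],speed=.2)
shot("top","top2"); im=cv2.imread("pics/top2.png")
cv2.imwrite("pics/top2z.png",cv2.resize(im[140:300,140:420],None,fx=2.85,fy=2.85,interpolation=cv2.INTER_CUBIC)); print(bot.get_time_s())
```

```text
[0.684 0.105 0.225] -0.00019033742191931917 5.0333
0.78 [-0.   0.7  0.3]
0.64 [-0.2 -0.6  0.4]
0.5 [0.6 0.6 0.4]
0.36 [ 0.6 -0.3  0.5]
0.22 [ 0.3  0.  -0.9]
0.1 [0.2 0.1 0.1]
0.03 [0.1 0.3 1.2]
0.001 0.05 [ 0.9 -0.2 -0.2]
0 0.0491 [ 0.1 -0.3  0.1]
-0.001 0.0489 [-3.  -0.8 14.9]
9.0417
9.6
```

View pics/top2z.png

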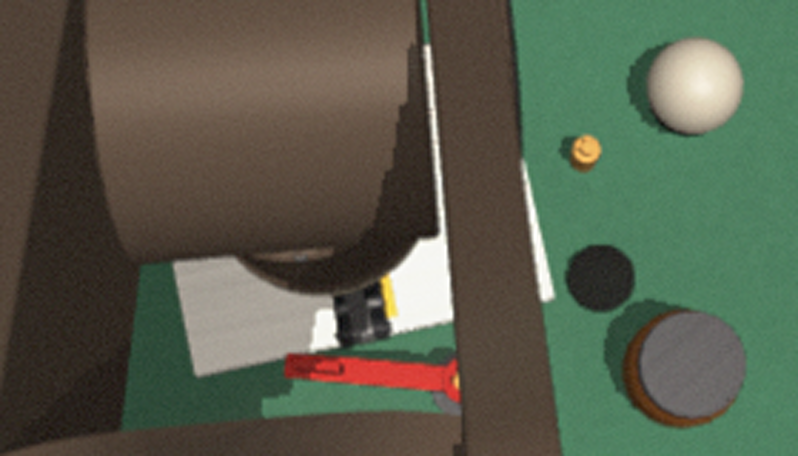

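Run:
```python
from g import *
p,h=latch_tcp(1.30,.032); R=rot(h+np.pi)
bot.goto(p+[0,0,.075],R); print(bot.get_tool_pos().round(3))
bot.move_l(p,speed=.15); print(bot.get_tool_pos().round(4),bot.get_ft_force().round(1))
shot("top","top3"); shot("scene","scene3")
for c in("top","scene"):
  for l in("lid_edge","lid_hinge","latch_tip","latch_post"): print(c,l,[(round(r["at"][0]*640,1),round(r["at"][1]*480,1),round(r["p"],2)) for r in bot.place_of(l,c)][:2])
im=cv2.imread("pics/top3.png"); A=cv2.resize(im[140:300,140:420],None,fx=2.85,fy=2.85,interpolation=cv2.INTER_CUBIC)
cv2.imwrite("pics/top3z.png",A)
im=cv2.imread("pics/scene3.png"); cv2.imwrite("pics/scene3z.png",cv2.resize(im[180:340,220:500],None,fx=2.85,fy=2.85,interpolation=cv2.INTER_CUBIC)); print(bot.get_time_s())
```

```text
[0.538 0.114 0.142]
[0.5391 0.1133 0.067 ] [-0.5 -0.9  0.6]
top lid_edge []
top lid_hinge [(254.7, 166.2, 0.64)]
top latch_tip []
top latch_post [(303.5, 276.7, 0.89)]
scene lid_edge [(362.6, 242.0, 0.8), (386.5, 305.8, 0.55)]
scene lid_hinge [(381.8, 308.4, 0.83)]
scene latch_tip [(389.5, 235.6, 0.66), (363.1, 245.4, 0.59)]
scene latch_post [(336.4, 252.1, 0.68)]
11.2333
```

View pics/top3z.png

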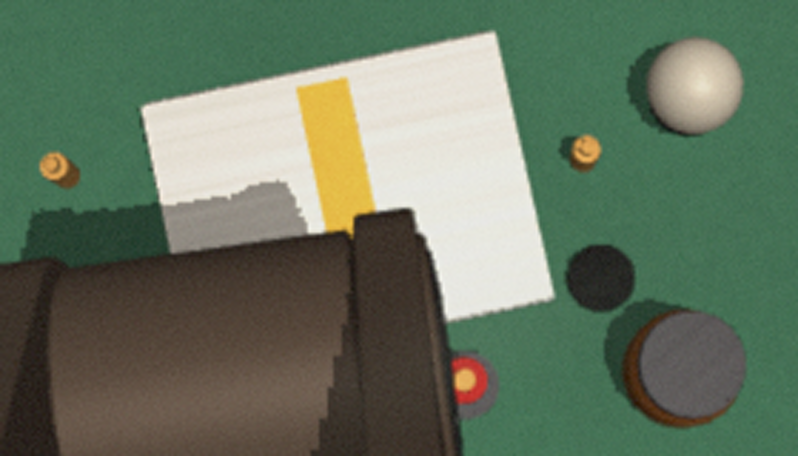

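View pics/scene3z.png

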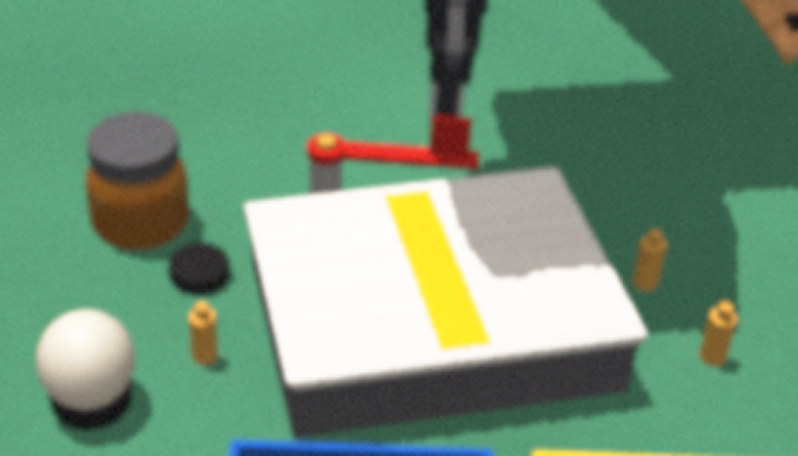

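The lid sits level on the well, with top-face corners at zoom (142,105), (495,31) and (554,299). The fingertip stands behind the tab and touches nothing. I'll refit the pose from the shut lid, then push in steps.

Run:
```python
from g import *
o=[(.077,.103,z2p(142,105)),(.077,-.103,z2p(495,31)),(-.079,-.103,z2p(554,299)),(-.079,.103,z2p(197,376))]
f=lambda p:np.concatenate([proj("top",W(p,np.array([x,y,.049])))-q for x,y,q in o])
r=least_squares(f,P[:3]); p=r.x; print(p.round(4),f(p).reshape(-1,2).round(1))
for n,q in dict(post=at_z("top",*z2p(464,380),.062),tip=at_z("top",*z2p(285,366),.06),st=at_z("top",*z2p(322,82),.049),st2=at_z("top",*z2p(350,225),.049)).items():
    d=q[:2]-p[:2]; c,s=np.cos(p[2]),np.sin(p[2]); print(n,round(c*d[0]+s*d[1],4),round(-s*d[0]+c*d[1],4))
```

```text
[0.6672 0.1016 0.226 ] [[-0.1  0.5]
 [ 0.3  0.5]
 [ 0.3 -0.6]
 [-0.5 -0.4]]
post -0.1144 -0.043
tip -0.0856 0.0522
st 0.0694 0.0001
st2 -0.0144 0.0013
```

```bash
sed -i 's/^P=.*/P=[.6672,.1016,.226,0]; POST=np.array([-.115,-.0435])/' g.py
python3 - <<'E'
from g import *
f0=bot.get_ft_force(); print(f0.round(1))
p,h=latch_tcp(1.28,.022); bot.move_l(p,rot(h+np.pi),speed=.06)
for a in np.append(np.arange(1.26,.62,-.08),.58):
    p,h=latch_tcp(a,.0175); bot.move_l(p,rot(h+np.pi),speed=.07); f=bot.get_ft_force()-f0; print(a.round(2),f.round(1),bot.get_time_s())
    if np.linalg.norm(f)>8: break
for c in("top","scene"):
    shot(c,c+"4")
    for l in("latch_tip","latch_tab"): print(c,l,[(round(r["at"][0]*640,1),round(r["at"][1]*480,1),round(r["p"],2)) for r in bot.place_of(l,c)][:2])
for c,b in(("top",(140,140)),("scene",(180,220))):
    im=cv2.imread(f"pics/{c}4.png"); cv2.imwrite(f"pics/{c}4z.png",cv2.resize(im[b[0]:b[0]+160,b[1]:b[1]+280],None,fx=2.85,fy=2.85,interpolation=cv2.INTER_CUBIC))
E
```

```text
[-0.4  0.1  0.5]
1.26 [ 0.3 -0.3 -1.4] 11.7917
1.18 [ 0.4 -0.3 -1. ] 12.0417
1.1 [ 0.1 -0.1 -0.3] 12.2917
1.02 [ 0.1 -0.1 -0.2] 12.5417
0.94 [ 0.1  0.7 -0.2] 12.7917
0.86 [ 0.2 -0.2 -0.2] 13.0417
0.78 [ 0.1  0.6 -0.1] 13.2917
0.7 [0.6 0.3 0.1] 13.5417
0.58 [ 0.7 -0.2 -0.8] 13.8333
top latch_tip []
top latch_tab []
scene latch_tip [(374.2, 260.0, 0.93), (360.0, 244.3, 0.58)]
scene latch_tab [(368.1, 241.5, 0.74)]
```

View pics/scene4z.png

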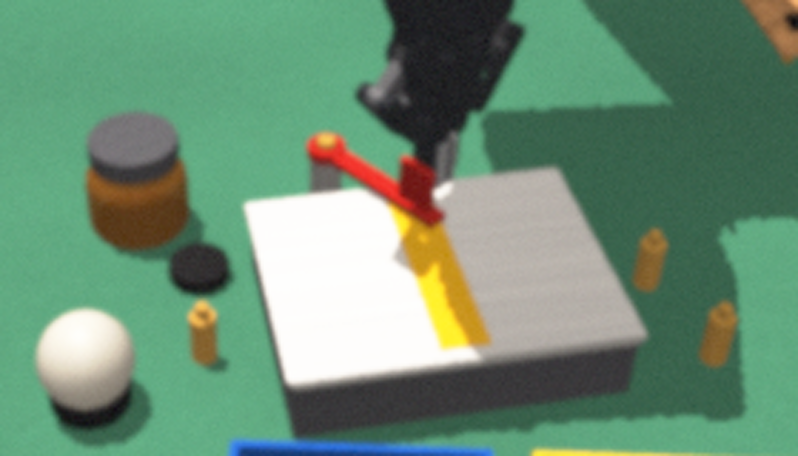

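View pics/top4z.png

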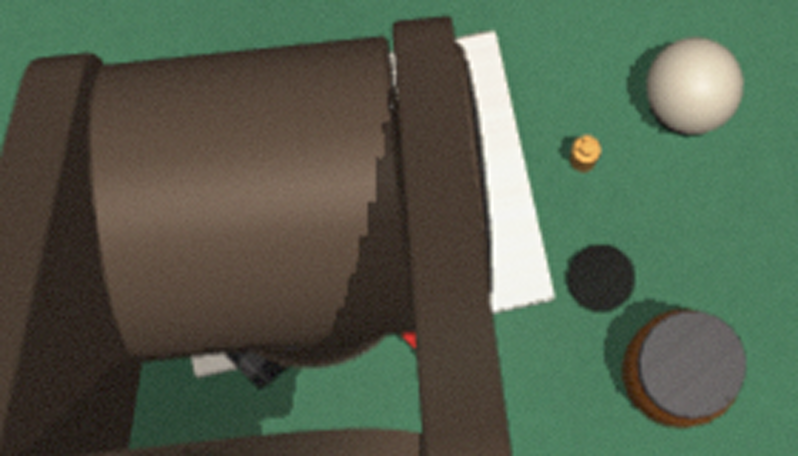

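```bash
cat > s.py <<'E'
from g import *
def zs(u,v): return np.array([220+(u+.5)/2.85-.5,180+(v+.5)/2.85-.5])
def off():
    o=[(w(-.079,-.103,.049),zs(245,204)),(w(.077,-.103,.049),zs(288,384)),(w(.077,.103,.049),zs(646,336)),(w(-.079,.103,.049),zs(558,169)),(w(-.079,0,.049),zs(407,194)),(w(.077,0,.049),zs(465,346)),(w(*POST,.062),zs(326,143))]
    e=np.array([q-proj("scene",p) for p,q in o]); return e
def tip(a,z=.057,r=.1): return proj("scene",w(POST[0]+r*np.cos(a),POST[1]+r*np.sin(a),z))
E
python3 - <<'E'
from s import *
e=off(); print(e.round(1)); m=e.mean(0)
for a in(.45,.5,.54,.58,.62): print(a,((tip(a)+m+.5-[220,180])*2.85-.5).round(0))
E
```

```text
[[ 0.8  1.5]
 [ 1.2  2. ]
 [ 0.6  2.1]
 [ 1.5  1.9]
 [ 2.3  4.5]
 [-1.  -2.7]
 [ 0.8  1.2]]
0.45 [425. 230.]
0.5 [431. 226.]
0.54 [436. 224.]
0.58 [440. 221.]
0.62 [444. 218.]
```

Run:
```python
from s import *
for a in(.52,.475):
    p,h=latch_tcp(a,.0175); bot.move_l(p,rot(h+np.pi),speed=.05)
print(bot.get_ft_force().round(1))
p,h=latch_tcp(.475,.045); bot.move_l(p,rot(h+np.pi),speed=.1)
# rise and move aside to the robot's right/back for a clear top view
bot.move_l(p+[0,0,.09],speed=.2); q=bot.get_q(); q=np.array(q); q[0]+=.75; bot.goto_joints(q)
for c in("top","scene"):
    shot(c,c+"5")
    for l in("latch_tip","latch_tab","latch_post"): print(c,l,[(round(r["at"][0]*640,1),round(r["at"][1]*480,1),round(r["p"],2)) for r in bot.place_of(l,c)][:2])
for c,b in(("top",(140,140)),("scene",(180,220))):
    im=cv2.imread(f"pics/{c}5.png"); cv2.imwrite(f"pics/{c}5z.png",cv2.resize(im[b[0]:b[0]+160,b[1]:b[1]+280],None,fx=2.85,fy=2.85,interpolation=cv2.INTER_CUBIC))
im=cv2.imread("pics/top5.png"); cv2.imwrite("pics/top5zz.png",cv2.resize(im[195:285,230:345],None,fx=6,fy=6,interpolation=cv2.INTER_CUBIC))
print(bot.get_time_s())
```

```text
[-0.5  0.3 -0.1]
top latch_tip [(263.9, 225.6, 0.62)]
top latch_tab [(269.6, 232.3, 0.64)]
top latch_post [(302.9, 275.6, 0.6)]
scene latch_tip [(370.1, 259.7, 0.78), (369.4, 291.5, 0.68)]
scene latch_tab [(360.6, 243.3, 0.81)]
scene latch_post [(334.2, 254.6, 0.89)]
17.6917
```

View pics/top5zz.png

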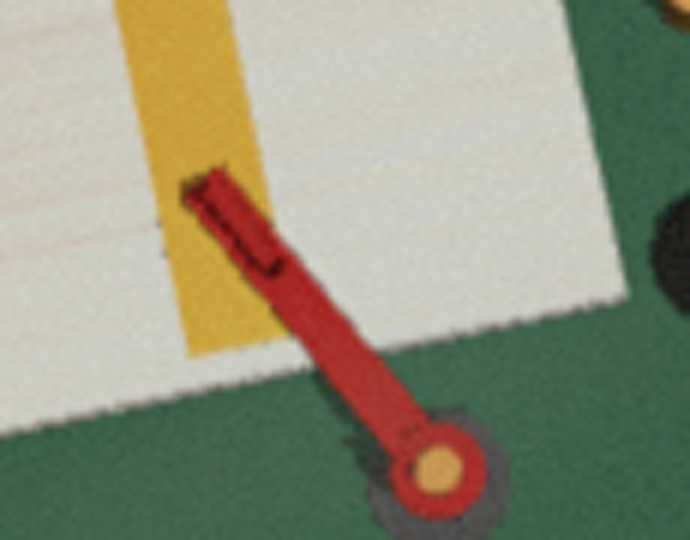

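View pics/scene5z.png

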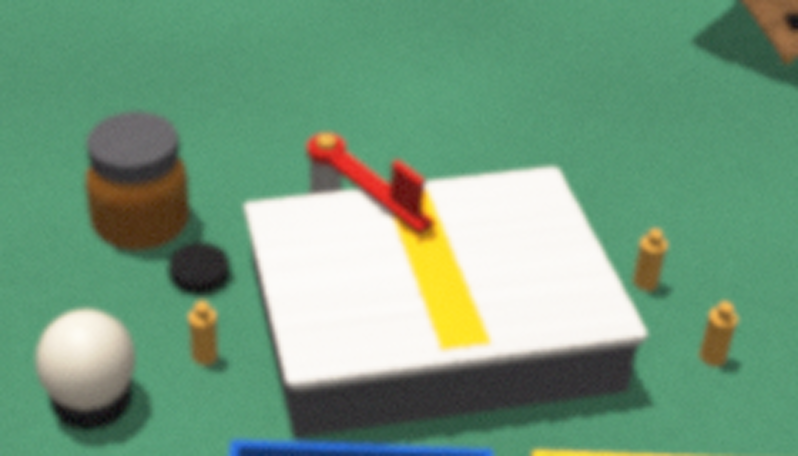

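Run:
```python
from g import *
def zz(u,v): return np.array([230+(u+.5)/6-.5,195+(v+.5)/6-.5])
def loc(q):
    d=q[:2]-np.array(P[:2]); c,s=np.cos(P[2]),np.sin(P[2]); return np.array([c*d[0]+s*d[1],-s*d[0]+c*d[1]])
for n,u,v,z in[("tipL",183,191,.06),("tipR",224,168,.06),("tipmid",203,180,.06),("post",438,469,.062),("stripeL",140,95,.049),("stripeR",247,95,.049),("stripeL2",190,355,.049),("stripeL3",165,230,.049),("stripeR3",268,190,.049),("armL",315,350,.06),("armR",345,300,.06),("armL",385,440,.06),("armR",425,400,.06)]:
    print(n,loc(at_z("top",*zz(u,v),z)).round(4))
# arm mask line
im=cv2.imread("pics/top5.png"); hsv=cv2.cvtColor(im,cv2.COLOR_BGR2HSV); d=np.load("pics/top5_top_d.npy")
m=((hsv[:,:,0]<9)|(hsv[:,:,0]>172))&(hsv[:,:,1]>150)&(hsv[:,:,2]>60)
v,u=np.nonzero(m); k=(u>250)&(u<320)&(v>210)&(v<290)
L=np.array([loc(at_z("top",a,b,.06)) for a,b in zip(u[k],v[k])])
pv=loc(at_z("top",*zz(438,469),.062)); r=np.hypot(*(L-pv).T); e=L[(r>.025)&(r<.06)]; b=np.arctan2(*(e-pv).T[::-1]); print("angle about pivot",np.median(b),len(b),"tip y",pv[1]+.1*np.sin(np.median(b)),"pv",pv)
s=(hsv[:,:,0]>15)&(hsv[:,:,0]<30)&(hsv[:,:,1]>120)&(hsv[:,:,2]>120); v,u=np.nonzero(s); k=(u>235)&(u<290)&(v>165)&(v<222)
S=np.array([loc(at_z("top",a,b_,.049)) for a,b_ in zip(u[k],v[k])]); S=S[abs(S[:,1])<.02]
for lo in(-.02,0,.02,.04): t=S[(S[:,0]>lo)&(S[:,0]<lo+.02)]; print(lo,len(t),t.min(0),t.max(0),t[:,1].mean())
```

```text
tipL [-0.0275  0.0072]
tipR [-0.0238 -0.0046]
tipmid [-0.0258  0.0015]
post [-0.114  -0.0432]
stripeL [0.0019 0.0137]
stripeR [-0.0042 -0.0144]
stripeL2 [-0.0696  0.0149]
stripeL3 [-0.0353  0.0146]
stripeR3 [-0.0306 -0.0146]
armL [-0.0763 -0.0181]
armR [-0.065  -0.0286]
armL [-0.1035 -0.0312]
armR [-0.0954 -0.0437]
angle about pivot 0.48426275295462556 179 tip y 0.0033543971841224762 pv [-0.11402694 -0.0432012 ]Traceback (most recent call last):
  File "<stdin>", line 14, in <module>
  File "h.py", line 15, in at_z
    c,r=ray(cam,u,v); return c+r*(z-c[2])/r[2]
        ~~~^^^^^^^^^
  File "h.py", line 13, in ray
    return c,unproj(cam,u,v,1.0)-c
             ~~~~~~^^^^^^^^^^^^^
  File "h.py", line 4, in unproj
    i=bot.camera_info(cam)
ValueError: time passes only in moves, steps and waits
```

```bash
cat > h2.py <<'E'
import h; from cell import bot
I={c:bot.camera_info(c) for c in("top","scene")}
class B:
    def __getattr__(s,n): return getattr(bot,n)
    def camera_info(s,c): return I[c]
h.bot=B()
E
cat > m.py <<'E'
import h2,sys
from g import *
from scipy.optimize import minimize
def loc(q):
    d=q[:2]-np.array(P[:2]); c,s=np.cos(P[2]),np.sin(P[2]); return np.array([c*d[0]+s*d[1],-s*d[0]+c*d[1]])
n=sys.argv[1]
im=cv2.imread(f"pics/{n}.png"); hsv=cv2.cvtColor(im,cv2.COLOR_BGR2HSV)
m=(((hsv[:,:,0]<9)|(hsv[:,:,0]>172))&(hsv[:,:,1]>150)&(hsv[:,:,2]>60))
m[:215]=0;m[290:]=0;m[:,:245]=0;m[:,325:]=0
S=8
def poly(pts): 
    return np.array([[ (proj("top",w(x,y,z))+.5)*S for x,y,z in pts]]).round().astype(np.int32)
def render(a,px,py):
    c,s=np.cos(a),np.sin(a); g=lambda r,t,z:(px+r*c-t*s,py+r*s+t*c,z)
    C=np.zeros((480*S//4,640*S//4),np.uint8); o=np.array([235,205])*S
    def fill(p): cv2.fillPoly(C,[poly(p)[0]-o],255)
    for z in(.054,.06): fill([g(0,-.007,z),g(.1,-.007,z),g(.1,.007,z),g(0,.007,z)])
    for z in(.06,.089): fill([g(.067,-.003,z),g(.093,-.003,z),g(.093,.003,z),g(.067,.003,z)])
    for z in(.06,): fill([g(.011*np.cos(t),.011*np.sin(t),z) for t in np.linspace(0,6.28,40)])
    return cv2.resize(C,None,fx=1/S,fy=1/S,interpolation=cv2.INTER_AREA)/255.
M=m[205:205+120,235:235+160].astype(float)
def cost(x):
    r=render(*x); D=(r-M)**2; 
    # ignore area near the post cap
    q=proj("top",w(x[1],x[2],.06))-[235,205]; yy,xx=np.mgrid[:120,:160]; D[(xx-q[0])**2+(yy-q[1])**2<(13)**2]=0
    return D.sum()
best=min(((cost((a,px,py)),a,px,py) for a in np.arange(.40,.52,.01) for px in(-.117,-.115,-.113) for py in np.arange(-.048,-.040,.001)))
print(best)
r=minimize(cost,best[1:],method="Nelder-Mead",options=dict(initial_simplex=[best[1:],(best[1]+.02,*best[2:]),(best[1],best[2]+.002,best[3]),(best[1],best[2],best[3]+.002)],xatol=1e-4,maxiter=150)); a,px,py=r.x; print(r.x,r.fun,"tip",px+.1*np.cos(a),py+.1*np.sin(a))
s=(hsv[:,:,0]>15)&(hsv[:,:,0]<30)&(hsv[:,:,1]>120)&(hsv[:,:,2]>120); v,u=np.nonzero(s); k=(u>235)&(u<290)&(v>165)&(v<222)
Q=np.array([loc(at_z("top",a,b,.049)) for a,b in zip(u[k],v[k])]); Q=Q[abs(Q[:,1])<.02]
for lo in(0,.02,.04): t=Q[(Q[:,0]>lo)&(Q[:,0]<lo+.02)]; print(lo,len(t),t[:,1].min().round(4),t[:,1].max().round(4),t[:,1].mean().round(4))
E
python3 m.py top5; python3 -c "
from cell import bot; print(bot.get_time_s())"
```

```text
(np.float64(34.65019607843137), np.float64(0.4700000000000001), -0.115, np.float64(-0.043))
[ 0.47131786 -0.11541453 -0.04336158] 31.23664744329104 tip -0.02631746418331818 0.002044505758401427
0 220 -0.0138 0.015 0.0006
0.02 219 -0.0138 0.0151 0.0007
0.04 219 -0.0137 0.0152 0.0008
17.6917
```

The silhouette fit puts the arm at 0.471 rad, with the tip about 1.3 mm short of the stripe's centre. I'll give it one small nudge.

```bash
python3 - <<'E'
from g import *
p,h=latch_tcp(.475,.045); R=rot(h+np.pi)
bot.goto(p+[0,0,.09],R); bot.move_l(p,speed=.2)
p1,_=latch_tcp(.475,.022); bot.move_l(p1,speed=.08)
p,h=latch_tcp(.459,.0175); bot.move_l(p,rot(h+np.pi),speed=.03); print(bot.get_ft_force().round(1))
p,h=latch_tcp(.459,.045); bot.move_l(p,speed=.08)
bot.move_l(p+[0,0,.09],speed=.2); q=np.array(bot.get_q()); q[0]+=.75; bot.goto_joints(q)
shot("top","top6"); shot("scene","scene6"); print(bot.get_time_s(), bot.get_ft_force().round(1))
# lid height check
d=np.load("pics/top6_top_d.npy")
for x,y in((.06,.08),(.06,-.08),(-.06,.08),(-.06,-.08)):
    u,v=proj("top",w(x,y,.049)).round().astype(int); print(x,y,np.median([unproj("top",a,b,d[b,a])[2] for a in range(u-2,u+3) for b in range(v-2,v+3)]).round(4))
im=cv2.imread("pics/top6.png"); cv2.imwrite("pics/top6z.png",cv2.resize(im[140:300,140:420],None,fx=2.85,fy=2.85,interpolation=cv2.INTER_CUBIC))
E
python3 m.py top6
```

```text
[ 0.4 -0.7 -0.7]
23.5417 [ 0.6  0.4 -0.4]
0.06 0.08 0.0483
0.06 -0.08 0.0482
-0.06 0.08 0.0495
-0.06 -0.08 0.0486
(np.float64(33.49010380622837), np.float64(0.4600000000000001), -0.115, np.float64(-0.044))
[ 0.45416854 -0.11516312 -0.04354218] 28.796955017301034 tip -0.02530050953574245 0.00032934902912907377
0 220 -0.0138 0.015 0.0006
0.02 220 -0.0138 0.0151 0.0006
0.04 219 -0.0137 0.0152 0.0008
```

View pics/top6z.png

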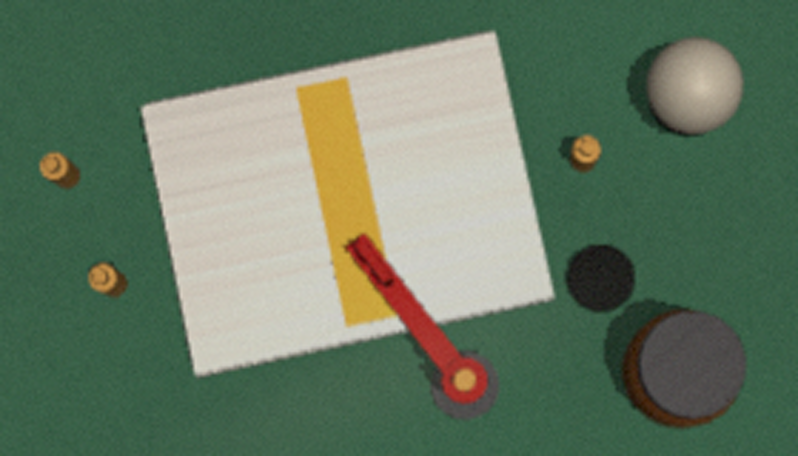

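View pics/scene6.png

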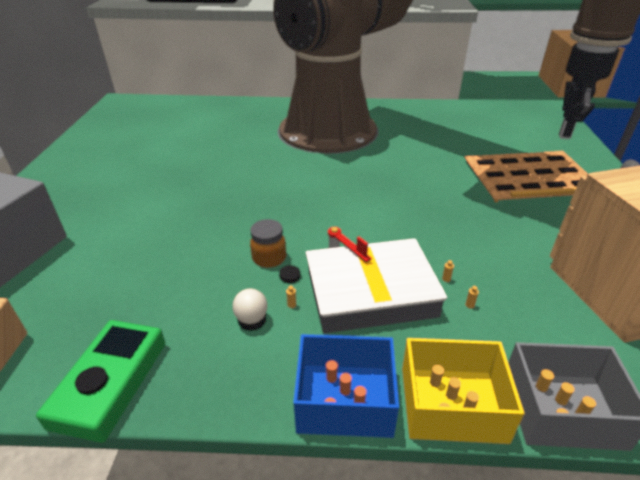

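The lid is level and shut. The latch tip lies mid-stripe at about zoom (358,240), everything else is where it was, and the gripper is clear in the air. I'm handing the job in.

Run:
```python
from cell import bot
print(bot.get_time_s(), bot.finish_job())
```

```text
the job is handed in; nothing more can be done
23.5417 None
```

The lid is shut and the latch tip lies over the middle of the yellow stripe. I handed the job in at 23.5 s.

**What I did:** I pushed the lid shut with the closed fingertips until it met its stop at 49 mm, with about 15 N at the end. Then I pushed the latch tab round using the back of one finger, without pinching it. After a camera check I gave it one nudge of about 1.5 mm.

**Last checks:**
- **Lid:** depth readings near its four corners were 48 to 49.5 mm, against 49 mm when shut.
- **Latch:** the fitted angle was 0.454 rad, which puts the tip about 0.3 mm from the stripe's centre line. The camera calibration is only good to about 2 mm.
- **Other things:** the jar, standoffs, trackball and foot pad look unmoved in both pictures, and the gripper was clear of everything.

**Where things disagreed:**
- **Networks:** they missed the latch in some views and gave some false hits, so the final figures come from my own fits to the pictures.
- **Before the nudge:** quick estimates of the tip's offset ranged from 1.3 to 3.4 mm, so I trusted the fit to the arm's outline.

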